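# Pour fittings from a hand scoop into a shallow parts dish

## Task

Pour the two brass fittings out of the aluminium hand scoop into the shallow blue dish: carry the scoop level by its black handle, bring its lip down close over the blue dish (no more than about 3 cm above its rim) before tipping it, so that the pieces cannot bounce out. Leave both fittings lying in the blue dish and set the empty scoop back down upright on the worktop, clear of the dish.

Things in the scene. Friction and masses are not known exactly. Their poses are not given: they have to be found in the camera images.
- scoop: Bare aluminium open hand scoop, loose, 0.22 kg. Origin: at its underside, under the middle of the pouring lip (open front edge). +x points out of the mouth, +z up. Tray x = -113 to 0 mm, 80 wide; sides 40 mm high, 28 near the lip. Its floor rises 5 degrees to the lip (14 mm above the underside); the fittings slide out by 45 to 50 degrees nose-down.
- handle (a point): Middle of the scoop's black handle, at x = -85, y = 0, z = 87 mm in the scoop's frame, axes as the scoop's. The handle is a flat-sided bar along x above the rear of the tray: 66 mm long, 16 mm wide (y), 22 mm high (z). Grip it across y from above; both sides are free, and it is clear down to the 46 mm high rear wall.
- dish: Shallow round blue painted dish (the yellow one of the same shape is a bystander), loose, 0.45 kg, 140 mm across the rim, 112 mm at the foot, 22 mm high, inner floor 4 mm up, wall 3 mm. Origin: centre of the underside; z up.
- fitting_a: Brass stub fitting, 31 mm long, hexagon 19 mm across flats at one end, loose, 50 g, at first lying on the scoop's floor. Origin: centre of the hexagon's end face; +z runs along the fitting from there.
- fitting_b: The second brass stub fitting, just like fitting_a and beside it in the scoop.

How it is judged:
By the outcome, as a careful person would: the job done as asked, in the order asked, and still so for the second after the job is handed in, with the robot touching nothing.
It also fails if it takes over 48 s, if anything falls off the work surface, if the arm or the gripper's body presses on something with over 40 N, if the wrist force passes 120 N, or if a joint passes its speed limit or range.

## Robot

A 7-joint arm with a two-finger parallel gripper is mounted at the origin on a cart in front of the work surface, level with it; the furniture and walls round the work are solid. World frame = base frame: x ahead of the robot, y to its left, z up, the work surface at z = 0. Lengths are in m, angles in rad, forces in N, time in s.
With the tool pointing down it reaches from about 0.425 to 1.025 m from the base axis. Payload 3.6 kg.
Tool frame: the origin (TCP) lies midway between the tips of the shut fingers; the grasp point (between the pads) lies 19 mm behind it; z points along the fingers, x is the direction in which the jaws open and shut, and the axes are right-handed (so a half turn about z gives the same grasp; the last joint's range is limited). The gripper opens to 85 mm and grips with 20 to 120 N. Pads are 22 mm wide; open, the fingers measure 114 mm over their backs; the gripper's body (76 mm by 85 mm) begins 54 mm behind the grasp point. The pads swing forward as they close: fully open they stand 13 mm farther back than shut.
Start: joints at [1.218, 0.591, 0.048, 1.609, -0.033, 0.943, -0.034], TCP at [0.186, -0.701, 0.231] pointing down, gripper open.
Joint ranges: [-2.69, 2.69], [-0.47, 2.24], [-1.27, 1.36], [0.19, 2.51], [-1.53, 4.68], [0.08, 2.07], [-3.09, 3.09]. Speed limits (rad/s): [2.57, 2.57, 3.14, 3.14, 3.14, 3.14, 3.14].

## Interface

Orientations are given as a unit quaternion [x, y, z, w].
In Python, from station import r gives the robot as it stands.
- The arm moves only by the shell command python3 -m pendant 'ROWS'. ROWS is JSON, a list of rows, each an object with "offset": the shift along the tool's x, y, z each as a share of 400 mm, from -1 to 1, a list of three; "dr": the turn, a rotation vector about the tool's x, y, z each as a share of pi/4 rad, from -1 to 1, a list of three; "jaw": the opening, from 0 (shut) to 1 (fully open). A call has 1 to 12 rows; each row is the pose to reach, as a shift and turn from the pose commanded when the call began, along the tool's axes at that moment; what a row does not reach only later rows make up. A row lasts 1/10 s, in which the tool goes at most 50 mm and 8.59 degrees, less where a joint would pass 70% of its speed; a pose out of reach is approached as far as the arm can. A call with a number of a shift or a turn outside -1 to 1 is refused whole. A call with a gripper value outside its range is refused whole. The fingers move at their own pace and stop on an object; the grip force is fixed at half the most. Time passes only in rows, so rows that repeat a pose let the fingers close. It gives the time, the measured TCP pose, the force and the opening at its end, in the units of the state.
- r.observe(): the state, without advancing time (a new reading comes with each control period).
- r.get_image(name): name is "scene" or "top" or "wrist"; returns the picture (384x512x3 uint8, red, green, blue); there is no depth.
- r.camera_info(name): a dict with "fx", "fy", "cx", "cy" (pixels), "eye" and "attitude" of the camera in the world; the wrist camera has in their place "tool_from_camera" (4x4, takes a point from camera to tool coordinates, whose origin is the TCP and whose axes are the tool frame's). Camera axes: x right, y down, z forward; pixel columns grow to the right and rows downward; lengths in m; the calibration is good to about 2 mm. A picture is of the moment at which its call begins: read the wrist's pose just before it. camera_info takes no time and is no camera call.
- r.hand_in(): hands the job in, once; it reports no verdict.
The state is a dict: "time_s": time; "joints": joint angles; "qd": joint speeds; "joint_efforts": joint torques, N m; "tcp_pos": TCP position; "eef_rot": TCP orientation; "wrist_force": force on the tool from outside, world axes, zero at the start; "wrist_torque": the same for the moment, N m; "grip_width": opening from 0.0 (shut) to 1.0 (fully open).
Only numpy, scipy, OpenCV 4.12 (cv2) and the standard library are available. Lean on these libraries where they do the work, as an engineer would, in place of code of your own. Each camera call takes 0.05 s, during which the arm holds its last target.

## Working session

There is one attempt and no reset: what is moved stays moved. The work goes in short steps, Python scripts to look and compute and a shell command to move; the robot and the scene stay as the last step left them, time stands still between calls to the robot, and variables do not carry over. Pictures are saved under pics/ and viewed, and the job is handed in when it is done.

```bash
mkdir -p pics; ls
python3 - <<'E'
from station import r
import cv2
s=r.observe();print(s)
for n in("scene","top","wrist"):
    im=r.get_image(n);cv2.imwrite(f"pics/{n}0.png",cv2.cvtColor(im,cv2.COLOR_RGB2BGR));print(n,r.camera_info(n))
E
```

```text
pics
{'time_s': 0.0, 'joints': array([ 1.21848581,  0.59215786,  0.04829427,  1.60984951, -0.03327556,
        0.94268322, -0.03368218]), 'qd': array([ 0.00017346, -0.00041981, -0.0002877 , -0.00136868, -0.00056132,
       -0.00144151, -0.00064347]), 'joint_efforts': array([-2.77259960e-04, -5.48696101e+01,  1.54641755e+00, -1.98123497e+01,
        9.35938413e-03,  8.94312485e-03,  1.83427481e-06]), 'tcp_pos': array([ 0.1853384 , -0.70004259,  0.23010269]), 'eef_rot': array([ 7.92477749e-01, -6.09899748e-01, -9.52028631e-04, -6.39526393e-04]), 'wrist_force': array([1.20183615, 0.47173275, 0.11931175]), 'wrist_torque': array([0.01286234, 0.02226667, 0.00088623]), 'grip_width': 1.0002830588197713}
scene {'fx': 465.32577705983556, 'fy': 465.32577705983556, 'cx': 264.6998749693071, 'cy': 194.64303426455186, 'eye': array([0.12468668, 0.71332623, 0.46820772]), 'attitude': array([-0.24812269,  0.80743631, -0.51409044,  0.14897233])}
top {'fx': 467.4270764656166, 'fy': 467.4270764656166, 'cx': 256.6600819894231, 'cy': 186.6794230953642, 'eye': array([0.30867374, 0.0385884 , 1.23421589]), 'attitude': array([ 0.70622353, -0.70147934,  0.07135389, -0.06390377])}
wrist {'fx': 315.34527485561614, 'fy': 315.34527485561614, 'cx': 262.9930045655584, 'cy': 191.4100915355298, 'tool_from_camera': array([[ 9.99999592e-01,  7.69683356e-04, -4.73854169e-04,
         2.74481044e-05],
       [-6.14208318e-04,  9.63286664e-01,  2.68474256e-01,
        -6.84954818e-02],
       [ 6.63097569e-04, -2.68473855e-01,  9.63286743e-01,
        -1.43364789e-01],
       [ 0.00000000e+00,  0.00000000e+00,  0.00000000e+00,
         1.00000000e+00]])}
```

View pics/scene0.png

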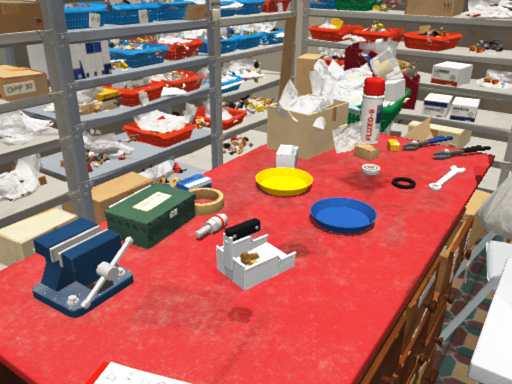

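View pics/top0.png

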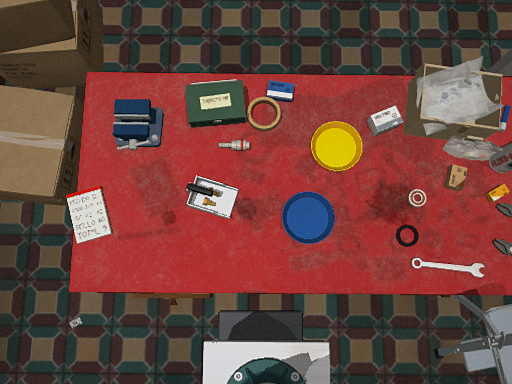

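View pics/wrist0.png

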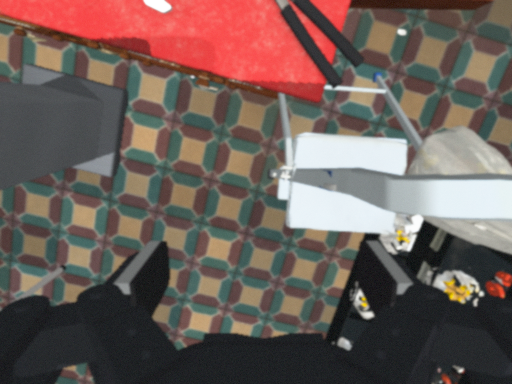

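The scene view shows the scoop at about (255,255) with its mouth to the right. The blue dish is at (343,215). In the top view the scoop is at (212,197) and the blue dish at (308,217). The wrist camera sees only floor, so I'll zoom in on the scoop in the other two.

```bash
cat > h.py <<'E'
import numpy as np,cv2
from scipy.spatial.transform import Rotation as R
from station import r
def ray(n,uv):
    c=r.camera_info(n); uv=np.atleast_2d(uv)
    d=np.c_[(uv[:,0]-c['cx'])/c['fx'],(uv[:,1]-c['cy'])/c['fy'],np.ones(len(uv))]
    return c['eye'],R.from_quat(c['attitude']).apply(d)
def onz(n,uv,z):
    e,d=ray(n,uv); return e+d*((z-e[2])/d[:,2])[:,None]
def proj(n,p):
    c=r.camera_info(n); q=R.from_quat(c['attitude']).inv().apply(np.atleast_2d(p)-c['eye'])
    return np.c_[q[:,0]/q[:,2]*c['fx']+c['cx'],q[:,1]/q[:,2]*c['fy']+c['cy']]
E
python3 - <<'E'
from h import *
t=cv2.imread('pics/top0.png');s=cv2.imread('pics/scene0.png')
cv2.imwrite('pics/tz.png',cv2.resize(t[165:230,175:250],None,fx=8,fy=8,interpolation=cv2.INTER_CUBIC))
cv2.imwrite('pics/sz.png',cv2.resize(s[210:295,205:305],None,fx=7,fy=7,interpolation=cv2.INTER_CUBIC))
for n,im,roi in(("top",t,(270,180,350,250)),("scene",s,(295,190,390,240))):
    x0,y0,x1,y1=roi;hsv=cv2.cvtColor(im,cv2.COLOR_BGR2HSV)
    m=cv2.inRange(hsv,(95,90,30),(125,255,255));k=np.zeros_like(m);k[y0:y1,x0:x1]=m[y0:y1,x0:x1]
    c=max(cv2.findContours(k,0,cv2.CHAIN_APPROX_NONE)[0],key=cv2.contourArea);print(cv2.boundingRect(c))
    p=onz(n,c[:,0]+0.0,.022)[:,:2]
    (cc,rr)=cv2.minEnclosingCircle(p.astype(np.float32));print(n,cc,rr,cv2.fitEllipse(p.astype(np.float32)))
E
```

```text
(282, 192, 53, 52)
top (0.4646536409854889, -0.1080346331000328) 0.06917537748813629 ((0.4644830524921417, -0.10785302519798279), (0.13533377647399902, 0.13596056401729584), 174.86480712890625)
(311, 198, 66, 36)
scene (0.4567965567111969, -0.09401170909404755) 0.07985658198595047 ((0.45975691080093384, -0.09438713639974594), (0.13334085047245026, 0.15557709336280823), 22.03717041015625)
```

View pics/tz.png

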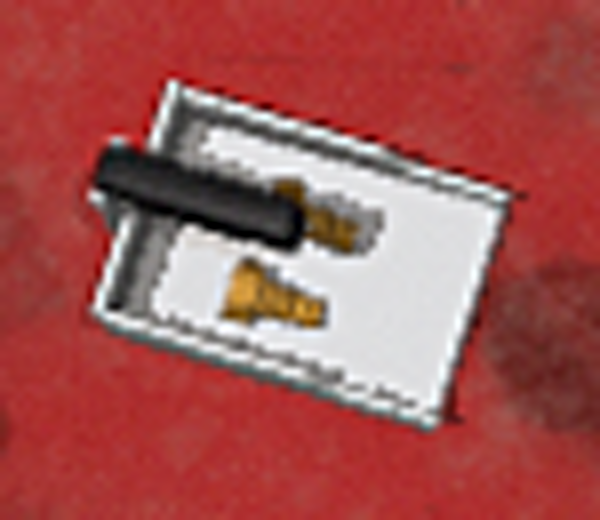

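View pics/sz.png

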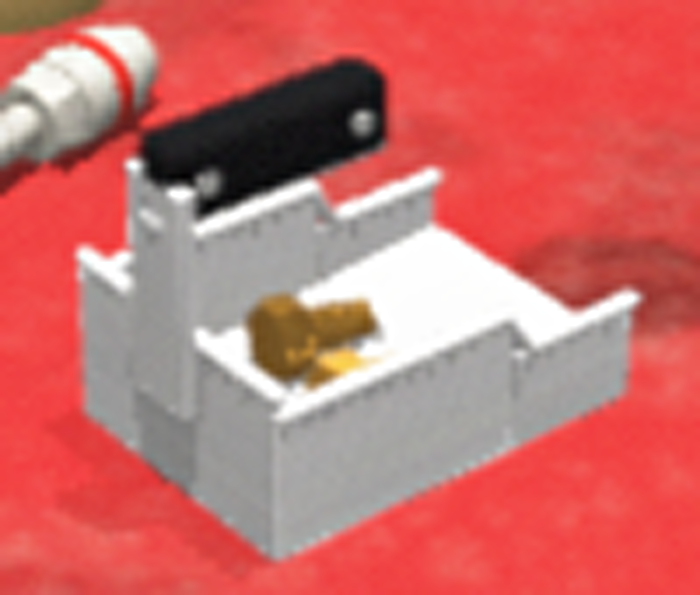

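```bash
cat > fit.py <<'E'
from h import *
from scipy.optimize import least_squares
L=[("top",(100,172),(-118,0,98)),("top",(301,230),(-52,0,98)),("top",(508,198),(0,40,28)),("top",(443,427),(0,-40,28)),("top",(173,83),(-113,40,43)),("top",(95,313),(-113,-40,43)),
("scene",(275,558),(-113,-40,0)),("scene",(625,388),(0,-40,0)),("scene",(85,412),(-113,40,0)),("scene",(638,297),(0,-40,28)),("scene",(438,173),(0,40,28))]
def pix(n,z): 
    k,o=(8,(175,165)) if n=="top" else (7,(205,210))
    return (np.array(z)+.5)/k-.5+np.array(o)
def f(q):
    x,y,a=q; o=[]
    for n,z,p in L:
        w=R.from_euler('z',a).apply(np.array(p)/1000)+[x,y,0]
        o+=list(proj(n,w)[0]-pix(n,z))
    return np.array(o)
s=least_squares(f,[.5,.08,-1.8],loss='soft_l1')
print(s.x,np.degrees(s.x[2]));print(f(s.x).reshape(-1,2).round(1))
for n in("top","scene"):
    LL=L;L=[l for l in LL if l[0]==n];print(n,least_squares(f,s.x).x);L=LL
x,y,a=s.x;print("handle",R.from_euler('z',a).apply([-.085,0,.087])+[x,y,0])
ang=np.linspace(0,2*np.pi,200)
def g(q):
    o=[]
    for n,b in(("top",(282,192,53,52)),("scene",(311,198,66,36))):
        P=np.concatenate([proj(n,np.c_[q[0]+rr*np.cos(ang),q[1]+rr*np.sin(ang),0*ang+zz]) for rr,zz in((.07,.022),(.056,0))])
        mn=P.min(0);mx=P.max(0);o+=[mn[0]-b[0]+.5,mn[1]-b[1]+.5,mx[0]-b[0]-b[2]+.5,mx[1]-b[1]-b[3]+.5]
    return np.array(o)
d=least_squares(g,[.46,-.1]);print("dish",d.x,d.fun.round(1))
E
python3 fit.py
```

```text
[ 0.49832575  0.08742019 -1.86622036] -106.92654999272641
[[-0.4 -1.3]
 [-0.1 -0.8]
 [-0.2 -0.5]
 [-1.4 -0.2]
 [ 0.2  0.1]
 [-0.   0.3]
 [ 0.7  0.1]
 [ 1.2  0.4]
 [ 0.4 -0.8]
 [ 0.   0.1]
 [-0.4 -0.3]]
top [ 0.49781614  0.08639116 -1.85753501]
scene [ 0.49867737  0.08802767 -1.86899934]
handle [0.52307312 0.16873789 0.087     ]
dish [ 0.46380873 -0.10710422] [-0.7 -0.7 -0.1  0.6 -0.5 -1.1  0.9 -0.4]
```

```bash
cat >> h.py <<'E'
import json,sys
def log():
    s=r.observe();json.dump({k:(v.tolist() if hasattr(v,'tolist') else v) for k,v in s.items()},open('log.jsonl','a'));open('log.jsonl','a').write('\n');return s
def tool(h,pitch=0,flip=0):
    """tool rotation when scoop heading h (deg), nose-down pitch (deg)"""
    S=R.from_euler('z',h,degrees=True)*R.from_euler('y',pitch,degrees=True) # nose down: +y rot takes x to -z
    # tool z=-scoop z, tool x=+scoop y (flip: -y)
    M=np.array([[0,1,0],[1,0,0],[0,0,-1]]).T if not flip else np.array([[0,-1,0],[-1,0,0],[0,0,-1]]).T
    return S,S*R.from_matrix(M)
def rel(p,Rt,s=None):
    s=s or log(); R0=R.from_quat(s['eef_rot']);
    o=R0.inv().apply(np.array(p)-s['tcp_pos'])/.4; d=(R0.inv()*Rt).as_rotvec()/(np.pi/4)
    print("now",s['tcp_pos'].round(4),"offset",o.round(3),"dr",d.round(3),"n rows min",round(max(np.linalg.norm(o)*.4/.05,np.linalg.norm(d)*45/8.59),1))
HT=np.array([-.085,0,.087-.019]) # TCP in scoop frame at grasp
def tcp_for(lip,h,pitch,flip=0,ref=(0,0,.014)):
    S,T=tool(h,pitch,flip); return np.array(lip)+S.apply(HT-np.array(ref)),T
E
python3 - <<'E'
from h import *
for fl in(0,1):
    p,T=tcp_for((.4983,.0874,.014),-106.9,0,fl);print(p)
    rel(p+[0,0,.12],T)
    q,T=tcp_for((.464,-.107,.25),-90,50,fl);print(q);rel(q,T)
    q,T=tcp_for((.464,-.107,.25),-40,50,fl);print(q);rel(q,T)
E
```

```text
[0.52300969 0.16872915 0.068     ]
now [ 0.1854 -0.7003  0.2304] offset [-1.884 -1.372  0.109] dr [-1.000e-03  2.000e-03 -1.295e+00] n rows min 18.7
[ 0.464      -0.09372945  0.34982431]
now [ 0.1854 -0.7003  0.2304] offset [-1.288 -1.061 -0.296] dr [ 0.942 -0.724 -1.558] n rows min 13.6
[ 0.45383417 -0.09846986  0.34982431]
now [ 0.1854 -0.7003  0.2304] offset [-1.283 -1.034 -0.296] dr [ 0.62  -1.197 -2.571] n rows min 15.2
[0.52300969 0.16872915 0.068     ]
now [ 0.1854 -0.7003  0.2304] offset [-1.884 -1.372  0.109] dr [2.000e-03 1.000e-03 2.705e+00] n rows min 18.7
[ 0.464      -0.09372945  0.34982431]
now [ 0.1854 -0.7003  0.2304] offset [-1.288 -1.061 -0.296] dr [-0.774 -1.007  2.162] n rows min 13.6
[ 0.45383417 -0.09846986  0.34982431]
now [ 0.1854 -0.7003  0.2304] offset [-1.283 -1.034 -0.296] dr [-1.022 -0.529  1.139] n rows min 13.4
```

Run:
```python
from h import *
rel((.42,-.33,.33),tool(-130,0)[1])
```

```text
now [ 0.1854 -0.7003  0.2304] offset [-0.745 -0.804 -0.248] dr [-0.001  0.002 -0.781] n rows min 9.0
```

```bash
D='{"offset":[-0.745,-0.804,-0.248],"dr":[0,0,-0.78],"jaw":1}'; python3 -m pendant '[{"offset":[-0.745,-0.804,-0.248],"dr":[0,0,-0.78],"jaw":1},{"offset":[-0.745,-0.804,-0.248],"dr":[0,0,-0.78],"jaw":1},{"offset":[-0.745,-0.804,-0.248],"dr":[0,0,-0.78],"jaw":1},{"offset":[-0.745,-0.804,-0.248],"dr":[0,0,-0.78],"jaw":1},{"offset":[-0.745,-0.804,-0.248],"dr":[0,0,-0.78],"jaw":1},{"offset":[-0.745,-0.804,-0.248],"dr":[0,0,-0.78],"jaw":1},{"offset":[-0.745,-0.804,-0.248],"dr":[0,0,-0.78],"jaw":1},{"offset":[-0.745,-0.804,-0.248],"dr":[0,0,-0.78],"jaw":1},{"offset":[-0.745,-0.804,-0.248],"dr":[0,0,-0.78],"jaw":1},{"offset":[-0.745,-0.804,-0.248],"dr":[0,0,-0.78],"jaw":1},{"offset":[-0.745,-0.804,-0.248],"dr":[0,0,-0.78],"jaw":1}]'
python3 - <<'E'
from h import *
s=log();print(s['joints'].round(3))
for h in(-107,-90,-75,-60): 
    q,T=tcp_for((.464,-.107,.25),h,50);print(h,q);rel(q,T)
E
```

```text
time_s: 1.25
tcp_pos: [0.4209, -0.3292, 0.3308]
eef_rot: [0.94, -0.341, 0.0, 0.0]
wrist_force: [-0.6, -0.3, -1.1]
grip_width: 0.999
[ 0.762  0.248 -0.224  1.92   0.066  0.98  -0.188]
-107 [ 0.46787993 -0.09430931  0.34982431]
now [ 0.4209 -0.3292  0.3308] offset [-0.286 -0.526 -0.048] dr [ 1.096 -0.222 -0.475] n rows min 6.4
-90 [ 0.464      -0.09372945  0.34982431]
now [ 0.4209 -0.3292  0.3308] offset [-0.295 -0.521 -0.048] dr [ 1.065 -0.387 -0.828] n rows min 7.4
-75 [ 0.46056533 -0.09418164  0.34982431]
now [ 0.4209 -0.3292  0.3308] offset [-0.3   -0.515 -0.048] dr [ 1.023 -0.531 -1.138] n rows min 8.5
-60 [ 0.45736473 -0.09550737  0.34982431]
now [ 0.4209 -0.3292  0.3308] offset [-0.304 -0.507 -0.048] dr [ 0.967 -0.675 -1.447] n rows min 9.8
```

```bash
python3 -m pendant '[{"offset":[-0.295,-0.52,-0.05],"dr":[1,-0.37,-0.8],"jaw":1},{"offset":[-0.295,-0.52,-0.05],"dr":[1,-0.37,-0.8],"jaw":1},{"offset":[-0.295,-0.52,-0.05],"dr":[1,-0.37,-0.8],"jaw":1},{"offset":[-0.295,-0.52,-0.05],"dr":[1,-0.37,-0.8],"jaw":1},{"offset":[-0.295,-0.52,-0.05],"dr":[1,-0.37,-0.8],"jaw":1},{"offset":[-0.295,-0.52,-0.05],"dr":[1,-0.37,-0.8],"jaw":1},{"offset":[-0.295,-0.52,-0.05],"dr":[1,-0.37,-0.8],"jaw":1},{"offset":[-0.295,-0.52,-0.05],"dr":[1,-0.37,-0.8],"jaw":1},{"offset":[-0.295,-0.52,-0.05],"dr":[1,-0.37,-0.8],"jaw":1}]'
python3 - <<'E'
from h import *
s=log();print(s['joints'].round(3))
q,T=tcp_for((.464,-.107,.25),-90,60);print(q);rel(q,T)
q,T=tcp_for((.464,-.107,.15),-90,60);print(q);rel(q,T)
E
```

```text
time_s: 2.15
tcp_pos: [0.4633, -0.097, 0.3495]
eef_rot: [0.917, -0.018, -0.002, -0.4]
wrist_force: [0.3, 0.6, 1.0]
grip_width: 0.996
[ 0.939  0.408 -0.539  1.943 -0.573  1.257  0.659]
[ 0.464      -0.11126537  0.35061216]
now [ 0.4633 -0.097   0.3495] offset [ 0.003  0.022 -0.028] dr [ 0.286 -0.018 -0.042] n rows min 1.5
[ 0.464      -0.11126537  0.25061216]
now [ 0.4633 -0.097   0.3495] offset [0.007 0.205 0.142] dr [ 0.286 -0.018 -0.042] n rows min 2.0
```

Run:
```python
from h import *
q,T=tcp_for((.464,-.107,.055),-90,62);print(q);rel(q,T)
```

```text
[ 0.464      -0.11477409  0.15540201]
now [ 0.4633 -0.097   0.3495] offset [0.012 0.386 0.298] dr [ 0.331 -0.018 -0.042] n rows min 3.9
```

```bash
python3 -m pendant '[{"offset":[0.01,0.386,0.3],"dr":[0.33,-0.02,-0.04],"jaw":1},{"offset":[0.01,0.386,0.3],"dr":[0.33,-0.02,-0.04],"jaw":1},{"offset":[0.01,0.386,0.3],"dr":[0.33,-0.02,-0.04],"jaw":1},{"offset":[0.01,0.386,0.3],"dr":[0.33,-0.02,-0.04],"jaw":1},{"offset":[0.01,0.386,0.3],"dr":[0.33,-0.02,-0.04],"jaw":1},{"offset":[0.01,0.386,0.3],"dr":[0.33,-0.02,-0.04],"jaw":1}]'
python3 - <<'E'
from h import *
s=log();print(s['joints'].round(3))
rel((.523,.169,.20),tool(-106.9)[1])
E
```

```text
time_s: 2.75
tcp_pos: [0.4646, -0.1118, 0.1572]
eef_rot: [0.857, 0.003, -0.001, -0.515]
wrist_force: [0.1, 0.2, 0.4]
grip_width: 1.0
[ 0.974  0.841 -0.52   1.984 -0.593  1.095  0.965]
now [ 0.4646 -0.1118  0.1572] offset [ 0.15  -0.423  0.569] dr [-1.368  0.207  0.345] n rows min 7.5
```

Pour pose is reachable. Next, the handle.

Run:
```python
from h import *
rel((.51,.09,.26),tool(-102,20)[1])
```

```text
now [ 0.4646 -0.1118  0.1572] offset [ 0.117 -0.463  0.325] dr [-0.93   0.183  0.212] n rows min 5.1
```

```bash
python3 -m pendant '[{"offset":[0.1,-0.45,0.0],"dr":[-0.5,0.09,0.1],"jaw":1},{"offset":[0.1,-0.45,0.0],"dr":[-0.5,0.09,0.1],"jaw":1},{"offset":[0.12,-0.46,0.325],"dr":[-0.93,0.18,0.21],"jaw":1},{"offset":[0.12,-0.46,0.325],"dr":[-0.93,0.18,0.21],"jaw":1},{"offset":[0.12,-0.46,0.325],"dr":[-0.93,0.18,0.21],"jaw":1},{"offset":[0.12,-0.46,0.325],"dr":[-0.93,0.18,0.21],"jaw":1},{"offset":[0.12,-0.46,0.325],"dr":[-0.93,0.18,0.21],"jaw":1}]'
python3 - <<'E'
from h import *
s=log();print(s['joints'].round(3))
rel((.523,.169,.20),tool(-106.9)[1])
E
```

```text
time_s: 3.45
tcp_pos: [0.5103, 0.1002, 0.2642]
eef_rot: [0.98, -0.092, 0.022, -0.174]
wrist_force: [-1.0, -0.3, 0.4]
grip_width: 1.001
[ 0.229  0.296 -0.386  2.106 -0.361  0.668 -0.048]
now [0.5103 0.1002 0.2642] offset [-0.003 -0.109  0.211] dr [-0.45   0.011  0.135] n rows min 2.5
```

```bash
python3 -m pendant '[{"offset":[0,-0.11,0.21],"dr":[-0.45,0.01,0.135],"jaw":1},{"offset":[0,-0.11,0.21],"dr":[-0.45,0.01,0.135],"jaw":1},{"offset":[0,-0.11,0.21],"dr":[-0.45,0.01,0.135],"jaw":0.6},{"offset":[0,-0.11,0.21],"dr":[-0.45,0.01,0.135],"jaw":0.6},{"offset":[0,-0.11,0.21],"dr":[-0.45,0.01,0.135],"jaw":0.6},{"offset":[0,-0.11,0.21],"dr":[-0.45,0.01,0.135],"jaw":0.6}]'
python3 - <<'E'
from h import *
s=log();print(s['joints'].round(3))
im=r.get_image("wrist");im=cv2.cvtColor(im,cv2.COLOR_RGB2BGR)
c=r.camera_info("wrist");T=c['tool_from_camera'];R0=R.from_quat(s['eef_rot'])
S=R.from_euler('z',-106.93,degrees=True)
for x in(-118,-52):
  for y in(-8,8):
    w=S.apply(np.array([x,y,98])/1000)+[.4983,.0874,0]
    t=R0.inv().apply(w-s['tcp_pos']);k=T[:3,:3].T@(t-T[:3,3]);uv=(k[0]/k[2]*c['fx']+c['cx'],k[1]/k[2]*c['fy']+c['cy']);print(x,y,np.round(uv,1))
    cv2.circle(im,(round(uv[0]),round(uv[1])),2,(0,255,0),-1)
cv2.imwrite('pics/w1.png',im)
rel((.523,.1687,.068),tool(-106.9)[1])
E
```

```text
time_s: 4.05
tcp_pos: [0.5254, 0.1568, 0.1954]
eef_rot: [0.988, -0.156, -0.005, 0.001]
wrist_force: [-0.4, -0.2, 0.8]
grip_width: 0.6
[-0.292  0.423 -0.105  2.031  0.062  0.7   -0.748]
-118 -8 [244.5 137.2]
-118 8 [265.7 136.9]
-52 -8 [247.2 219.1]
-52 8 [266.9 218.9]
now [0.5255 0.1556 0.1951] offset [-0.013 -0.031  0.318] dr [ 0.005  0.012 -0.026] n rows min 2.6
```

View pics/w1.png

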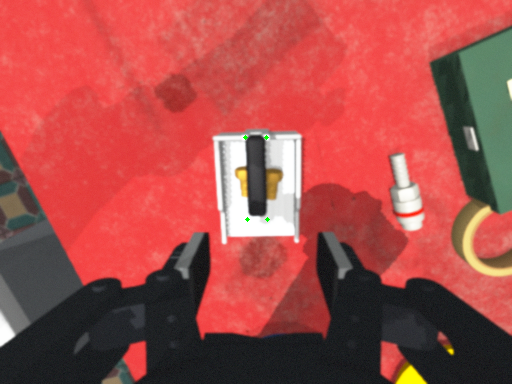

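The wrist view shows the handle running from (257,137) to (258,215), within about 4 px of my projected corners. The fittings lie on both sides under it. I'll go down and grip.

```bash
python3 -m pendant '[{"offset":[-0.013,-0.031,0.1],"dr":[0,0.01,-0.026],"jaw":0.6},{"offset":[-0.013,-0.031,0.2],"dr":[0,0.01,-0.026],"jaw":0.6},{"offset":[-0.013,-0.031,0.26],"dr":[0,0.01,-0.026],"jaw":0.6},{"offset":[-0.013,-0.031,0.3],"dr":[0,0.01,-0.026],"jaw":0.6},{"offset":[-0.013,-0.031,0.318],"dr":[0,0.01,-0.026],"jaw":0.6},{"offset":[-0.013,-0.031,0.318],"dr":[0,0.01,-0.026],"jaw":0.6},{"offset":[-0.013,-0.031,0.318],"dr":[0,0.01,-0.026],"jaw":0.6}]'
python3 - <<'E'
from h import *
rel((.523,.1687,.068),tool(-106.9)[1])
E
```

```text
time_s: 4.8
tcp_pos: [0.5238, 0.1696, 0.0671]
eef_rot: [0.989, -0.147, -0.001, 0.002]
wrist_force: [-0.2, -0.0, 0.2]
grip_width: 0.601
now [0.5238 0.1696 0.0671] offset [-0.001  0.003 -0.002] dr [0.005 0.002 0.001] n rows min 0.0
```

```bash
python3 -m pendant '[{"offset":[0,0,0],"dr":[0,0,0],"jaw":0.35},{"offset":[0,0,0],"dr":[0,0,0],"jaw":0.3},{"offset":[0,0,0],"dr":[0,0,0],"jaw":0.2},{"offset":[0,0,0],"dr":[0,0,0],"jaw":0.1},{"offset":[0,0,0],"dr":[0,0,0],"jaw":0},{"offset":[0,0,0],"dr":[0,0,0],"jaw":0},{"offset":[0,0,0],"dr":[0,0,0],"jaw":0},{"offset":[0,0,0],"dr":[0,0,0],"jaw":0}]'
python3 - <<'E'
from h import *
s=log();print(s['joints'].round(3),s['wrist_force'],s['wrist_torque'])
im=r.get_image("wrist");cv2.imwrite('pics/w2.png',cv2.cvtColor(im,cv2.COLOR_RGB2BGR))
E
```

```text
time_s: 5.6
tcp_pos: [0.5229, 0.171, 0.0667]
eef_rot: [0.989, -0.145, -0.002, 0.002]
wrist_force: [-2.1, 0.1, 6.5]
grip_width: 0.176
[-0.344  0.623 -0.076  2.104  0.114  0.423 -0.802] [-2.07131477  0.08169599  6.47606298] [-0.04345969  0.1995593   0.0259244 ]
```

View pics/w2.png

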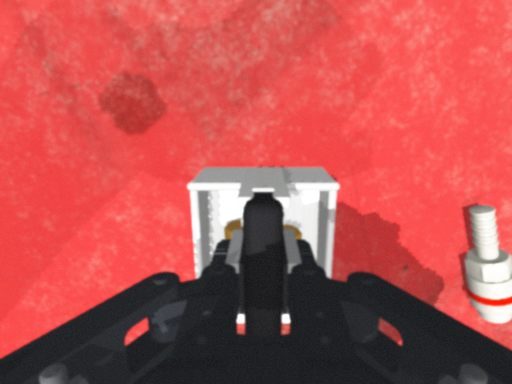

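```bash
python3 -m pendant '[{"offset":[0,0,-0.02],"dr":[0,0,0],"jaw":0},{"offset":[0,0,-0.06],"dr":[0,0,0],"jaw":0},{"offset":[0,0,-0.11],"dr":[0,0,0],"jaw":0},{"offset":[0,0,-0.15],"dr":[0,0,0],"jaw":0},{"offset":[0,0,-0.18],"dr":[0,0,0],"jaw":0},{"offset":[0,0,-0.2],"dr":[0,0,0],"jaw":0},{"offset":[0,0,-0.2],"dr":[0,0,0],"jaw":0},{"offset":[0,0,-0.2],"dr":[0,0,0],"jaw":0},{"offset":[0,0,-0.2],"dr":[0,0,0],"jaw":0}]'
python3 - <<'E'
from h import *
s=log();print(s['joints'].round(3),s['wrist_force'],s['wrist_torque'])
for n in("scene","top"):
    im=cv2.cvtColor(r.get_image(n),cv2.COLOR_RGB2BGR)
    im=im[150:300,150:410] if n=="scene" else im[140:260,140:360]
    cv2.imwrite(f'pics/{n}2.png',cv2.resize(im,None,fx=3,fy=3,interpolation=cv2.INTER_CUBIC))
# scoop pose estimate from TCP: lip position, level
lip=np.array([.4983,.0874,.014]);print("tcp vs nominal grasp offset")
for h in(-106.9,-95,-90):
    p,T=tcp_for((.464,-.085,.095),h,0);print(h,p);rel(p,T)
E
```

```text
time_s: 6.55
tcp_pos: [0.5226, 0.1708, 0.1452]
eef_rot: [0.989, -0.145, -0.003, 0.003]
wrist_force: [0.2, 0.9, -4.7]
grip_width: 0.176
[-0.325  0.497 -0.1    2.065  0.089  0.591 -0.78 ] [ 0.1503972   0.94821034 -4.71261891] [-0.03548095  0.00101121 -0.04242923]
tcp vs nominal grasp offset
-106.9 [ 0.48870969 -0.00367085  0.149     ]
now [0.5227 0.1708 0.1453] offset [ 0.044  0.442 -0.007] dr [0.008 0.005 0.004] n rows min 3.6
-95 [ 4.71408238e-01 -3.23450662e-04  1.49000000e-01]
now [0.5227 0.1708 0.1453] offset [ 0.     0.447 -0.007] dr [ 0.007  0.006 -0.261] n rows min 3.6
-90 [0.464 0.    0.149]
now [0.5227 0.1708 0.1453] offset [-0.018  0.451 -0.006] dr [ 0.007  0.006 -0.372] n rows min 3.6
```

View pics/scene2.png

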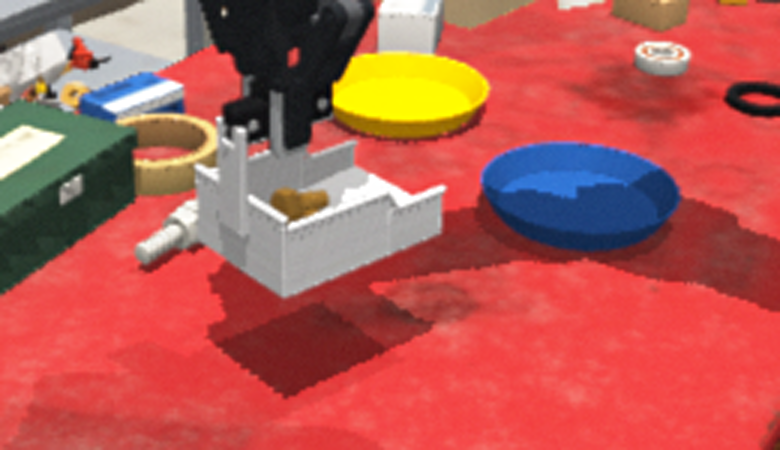

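The scoop hangs level with both fittings in it. In the scene crop the scoop is at (320,210) and the dish at (580,195). I'll carry it over.

```bash
sed -i 's/^HT=.*/HT=np.array([-.0873,0,.0667])/' h.py
python3 - <<'E'
from h import *
p,T=tcp_for((.466,-.085,.09),-95,0);print(p);rel(p,T)
E
```

```text
[0.4736087 0.0019678 0.1427   ]
now [0.5227 0.1708 0.1453] offset [0.004 0.44  0.009] dr [ 0.007  0.006 -0.261] n rows min 3.5
```

```bash
python3 -m pendant '[{"offset":[0,0.015,0],"dr":[0,0,0],"jaw":0},{"offset":[0,0.05,0],"dr":[0,0,-0.02],"jaw":0},{"offset":[0,0.1,0],"dr":[0,0,-0.05],"jaw":0},{"offset":[0,0.16,0],"dr":[0,0,-0.09],"jaw":0},{"offset":[0,0.22,0],"dr":[0,0,-0.13],"jaw":0},{"offset":[0,0.28,0],"dr":[0,0,-0.17],"jaw":0},{"offset":[0,0.34,0],"dr":[0,0,-0.21],"jaw":0},{"offset":[0,0.39,0],"dr":[0,0,-0.24],"jaw":0},{"offset":[0.004,0.425,0],"dr":[0,0,-0.26],"jaw":0},{"offset":[0.004,0.44,0],"dr":[0.007,0.006,-0.26],"jaw":0},{"offset":[0.004,0.44,0],"dr":[0.007,0.006,-0.26],"jaw":0},{"offset":[0.004,0.44,0],"dr":[0.007,0.006,-0.26],"jaw":0}]'
python3 - <<'E'
from h import *
s=log();print(s['joints'].round(3),s['wrist_force'])
for n in("scene","top"):
    im=cv2.cvtColor(r.get_image(n),cv2.COLOR_RGB2BGR)
    im=im[130:280,200:460] if n=="scene" else im[140:260,190:410]
    cv2.imwrite(f'pics/{n}3.png',cv2.resize(im,None,fx=3,fy=3,interpolation=cv2.INTER_CUBIC))
S=R.from_quat(s['eef_rot'])*tool(0)[1].inv();print("h/pitch",S.as_euler('ZYX',degrees=True));lip=s['tcp_pos']-S.apply(HT-[0,0,.014]);print("lip",lip)
p,T=tcp_for((.466,-.085,.042),-95,0);print(p);rel(p,T)
E
```

```text
time_s: 7.85
tcp_pos: [0.4743, 0.0026, 0.147]
eef_rot: [0.999, -0.044, 0.001, -0.0]
wrist_force: [0.1, 0.2, -3.0]
grip_width: 0.177
[ 0.033  0.42  -0.172  2.227  0.144  0.503 -0.338] [ 0.07827955  0.15603569 -3.04983531]
h/pitch [-9.50207944e+01  5.46636248e-02  9.56922782e-02]
lip [ 0.46680108 -0.08429886  0.0942277 ]
[0.4736087 0.0019678 0.0947   ]
now [0.4746 0.0031 0.147 ] offset [-0.002  0.003  0.131] dr [-0.001 -0.002  0.001] n rows min 1.0
```

View pics/scene3.png

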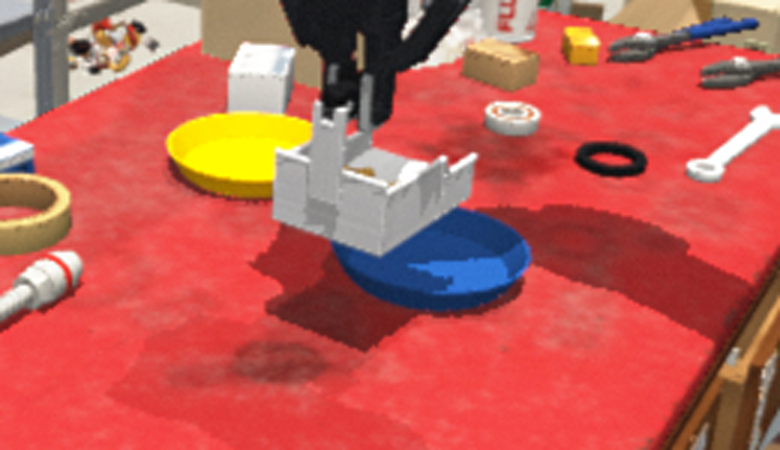

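View pics/top3.png

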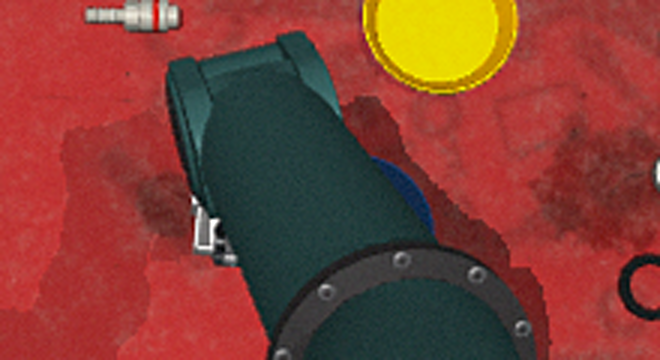

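The scene view shows the scoop level over the dish's left part, with its bottom corner at about (326,214) in full-image pixels. The arm hides it in the top view. I'll lower the lip to just above the rim and check that corner against the prediction.

```bash
python3 -m pendant '[{"offset":[0,0,0.03],"dr":[0,0,0],"jaw":0},{"offset":[0,0,0.07],"dr":[0,0,0],"jaw":0},{"offset":[0,0,0.1],"dr":[0,0,0],"jaw":0},{"offset":[-0.002,0.002,0.12],"dr":[0,0,0],"jaw":0},{"offset":[-0.002,0.002,0.128],"dr":[0,0,0],"jaw":0},{"offset":[-0.002,0.002,0.128],"dr":[0,0,0],"jaw":0},{"offset":[-0.002,0.002,0.128],"dr":[0,0,0],"jaw":0}]'
python3 - <<'E'
from h import *
s=log();print(s['wrist_force'])
im=cv2.cvtColor(r.get_image("scene"),cv2.COLOR_RGB2BGR)
S=R.from_quat(s['eef_rot'])*tool(0)[1].inv();print("h/pitch",S.as_euler('ZYX',degrees=True));o=s['tcp_pos']-S.apply(HT);print("origin",o)
im=cv2.resize(im[150:270,240:400],None,fx=5,fy=5,interpolation=cv2.INTER_CUBIC)
for q in[(-113,-40,0),(-113,40,0),(0,-40,0),(0,-40,28),(0,40,28)]:
    u=proj("scene",o+S.apply(np.array(q)/1000))[0];v=((u-[240,150]+.5)*5).astype(int);cv2.circle(im,tuple(map(int,v)),3,(0,255,0),-1)
cv2.imwrite('pics/scene4.png',im)
for pi,zz in((25,.042),(40,.042),(52,.04),(62,.04)):
    p,T=tcp_for((.466,-.085,zz),-95,pi);print(pi,p);rel(p,T,s)
E
```

```text
time_s: 8.65
tcp_pos: [0.4737, 0.0014, 0.0959]
eef_rot: [0.999, -0.044, 0.001, -0.0]
wrist_force: [0.1, 0.4, -3.3]
grip_width: 0.175
[ 0.11484633  0.43537816 -3.28792489]
h/pitch [-9.50290935e+01  2.81285081e-02  1.10409017e-01]
origin [ 0.46618692 -0.08556484  0.02920419]
25 [ 0.47095469 -0.02836764  0.12665699]
now [0.4737 0.0014 0.0959] offset [-0.     0.075 -0.077] dr [ 0.555 -0.003 -0.   ] n rows min 2.9
40 [ 0.46887621 -0.05212481  0.1384859 ]
now [0.4737 0.0014 0.0959] offset [-0.     0.134 -0.106] dr [ 0.888 -0.003  0.   ] n rows min 4.7
52 [ 0.46706496 -0.07282742  0.1412387 ]
now [0.4737 0.0014 0.0959] offset [-0.     0.186 -0.113] dr [ 1.155e+00 -3.000e-03  1.000e-03] n rows min 6.1
62 [ 0.46551659 -0.09052536  0.14182248]
now [0.4737 0.0014 0.0959] offset [-0.     0.231 -0.115] dr [ 1.377e+00 -3.000e-03  1.000e-03] n rows min 7.2
```

View pics/scene4.png

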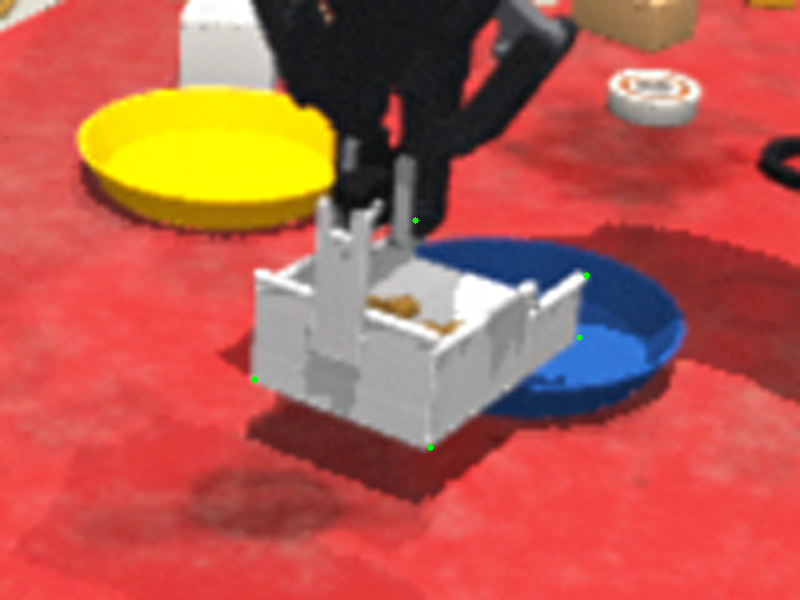

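The predicted corners match the image within a pixel or two. The lip is about 2 cm above the rim and inside the dish, so I can start tipping, pivoting about the lip.

Run:
```python
from h import *
s=log()
for pi in (5,12,19,26,33,40,44):
    p,T=tcp_for((.466,-.085,.043),-95,pi);rel(p,T,s)
```

```text
now [0.4738 0.0014 0.0961] offset [-0.     0.011 -0.018] dr [ 0.11  -0.003 -0.001] n rows min 0.6
now [0.4738 0.0014 0.0961] offset [-0.     0.031 -0.042] dr [ 0.266 -0.003 -0.   ] n rows min 1.4
now [0.4738 0.0014 0.0961] offset [-0.     0.053 -0.063] dr [ 0.422 -0.003 -0.   ] n rows min 2.2
now [0.4738 0.0014 0.0961] offset [-0.     0.078 -0.081] dr [ 0.577 -0.003 -0.   ] n rows min 3.0
now [0.4738 0.0014 0.0961] offset [-0.     0.105 -0.097] dr [ 0.733 -0.003  0.   ] n rows min 3.8
now [0.4738 0.0014 0.0961] offset [-0.     0.134 -0.109] dr [ 0.888 -0.003  0.   ] n rows min 4.7
now [0.4738 0.0014 0.0961] offset [-0.     0.151 -0.114] dr [ 0.977 -0.003  0.   ] n rows min 5.1
```

```bash
python3 -m pendant '[{"offset":[0,0.011,-0.018],"dr":[0.11,0,0],"jaw":0},{"offset":[0,0.031,-0.042],"dr":[0.266,0,0],"jaw":0},{"offset":[0,0.053,-0.063],"dr":[0.422,0,0],"jaw":0},{"offset":[0,0.078,-0.081],"dr":[0.577,0,0],"jaw":0},{"offset":[0,0.105,-0.097],"dr":[0.733,0,0],"jaw":0},{"offset":[0,0.134,-0.109],"dr":[0.888,0,0],"jaw":0},{"offset":[0,0.134,-0.109],"dr":[0.888,0,0],"jaw":0},{"offset":[0,0.134,-0.109],"dr":[0.888,0,0],"jaw":0},{"offset":[0,0.134,-0.109],"dr":[0.888,0,0],"jaw":0}]'
cat > chk.py <<'E'
from h import *
s=log();print(s['wrist_force'],s['joints'].round(2))
im=cv2.cvtColor(r.get_image("scene"),cv2.COLOR_RGB2BGR)
S=R.from_quat(s['eef_rot'])*tool(0)[1].inv();print("h/pitch",S.as_euler('ZYX',degrees=True));o=s['tcp_pos']-S.apply(HT);print("origin",o,"lip",o+S.apply([0,0,.014]))
im=cv2.resize(im[150:270,240:400],None,fx=5,fy=5,interpolation=cv2.INTER_CUBIC)
for q in[(-113,-40,0),(-113,40,0),(0,-40,0),(0,-40,28),(0,40,28)]:
    u=proj("scene",o+S.apply(np.array(q)/1000))[0];v=((u-[240,150]+.5)*5).astype(int);cv2.circle(im,tuple(map(int,v)),3,(0,255,0),-1)
cv2.imwrite(f'pics/{sys.argv[1]}.png',im)
for a in sys.argv[2:]:
    pi,zz=map(float,a.split(','));p,T=tcp_for((.466,-.085,zz),-95,pi);rel(p,T,s)
E
python3 chk.py s5 44,.043 48,.042 52,.04 57,.038 62,.038
```

```text
time_s: 9.6
tcp_pos: [0.4685, -0.0515, 0.1396]
eef_rot: [0.939, -0.04, 0.015, -0.341]
wrist_force: [-0.4, 0.6, -2.4]
grip_width: 0.177
[-0.42333813  0.56675278 -2.36509997] [ 1.03  0.76 -0.88  2.16 -0.22  0.59  0.38]
h/pitch [-94.87149244  39.87178221   0.11958047]
origin [ 0.46657308 -0.07563389  0.03246442] lip [ 0.4657818  -0.08457397  0.04320913]
now [ 0.4685 -0.0515  0.1396] offset [ 0.001  0.011 -0.016] dr [ 0.092 -0.001  0.002] n rows min 0.5
now [ 0.4685 -0.0515  0.1396] offset [ 0.001  0.024 -0.028] dr [ 0.181 -0.001  0.002] n rows min 0.9
now [ 0.4685 -0.0515  0.1396] offset [ 0.001  0.038 -0.037] dr [ 0.27  -0.001  0.002] n rows min 1.4
now [ 0.4685 -0.0515  0.1396] offset [ 0.001  0.058 -0.049] dr [ 0.381 -0.     0.002] n rows min 2.0
now [ 0.4685 -0.0515  0.1396] offset [ 0.001  0.075 -0.063] dr [ 0.492 -0.     0.002] n rows min 2.6
```

View pics/s5.png

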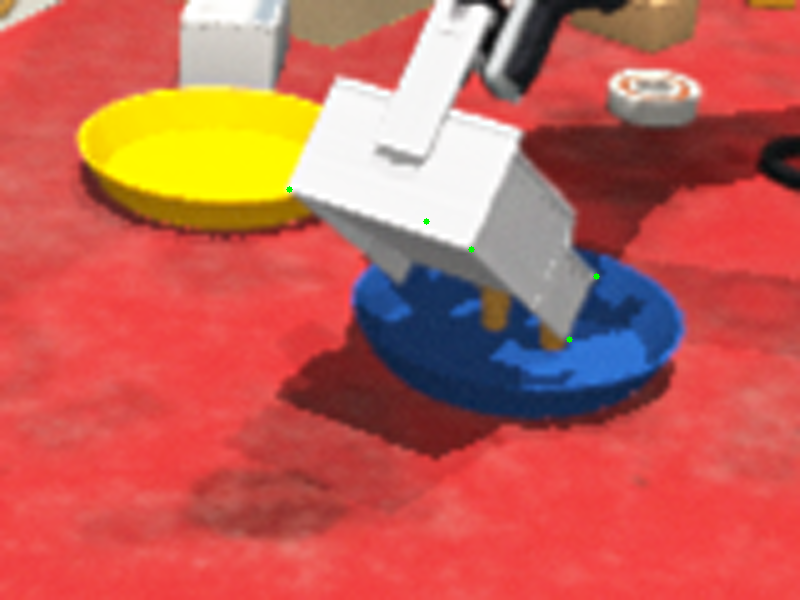

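Both fittings are already coming over the lip at 40°: they show at (495,310) and (553,335) in the crop, inside the dish. I'll tip further without lowering.

```bash
python3 -m pendant '[{"offset":[0,0.011,-0.016],"dr":[0.092,0,0],"jaw":0},{"offset":[0,0.024,-0.031],"dr":[0.181,0,0],"jaw":0},{"offset":[0,0.038,-0.045],"dr":[0.27,0,0],"jaw":0},{"offset":[0,0.058,-0.062],"dr":[0.381,0,0],"jaw":0},{"offset":[0,0.058,-0.062],"dr":[0.381,0,0],"jaw":0},{"offset":[0,0.058,-0.062],"dr":[0.381,0,0],"jaw":0},{"offset":[0,0.058,-0.062],"dr":[0.381,0,0],"jaw":0}]'
python3 chk.py s6 57,.05 57,.09
```

```text
time_s: 10.35
tcp_pos: [0.4656, -0.0833, 0.1446]
eef_rot: [0.878, -0.036, 0.021, -0.477]
wrist_force: [0.1, 0.5, -1.9]
grip_width: 0.175
[ 0.11305085  0.4699932  -1.91143003] [ 1.22  0.97 -0.96  2.07 -0.27  0.78  0.53]
h/pitch [-94.51737596  56.98705088   0.26655199]
origin [ 0.46657378 -0.07496396  0.03508941] lip [ 0.46558423 -0.0866619   0.04271693]
now [ 0.4656 -0.0833  0.1446] offset [ 0.001 -0.018 -0.006] dr [0.    0.003 0.006] n rows min 0.1
now [ 0.4656 -0.0833  0.1446] offset [ 0.002 -0.101 -0.061] dr [0.    0.003 0.006] n rows min 0.9
```

View pics/s6.png

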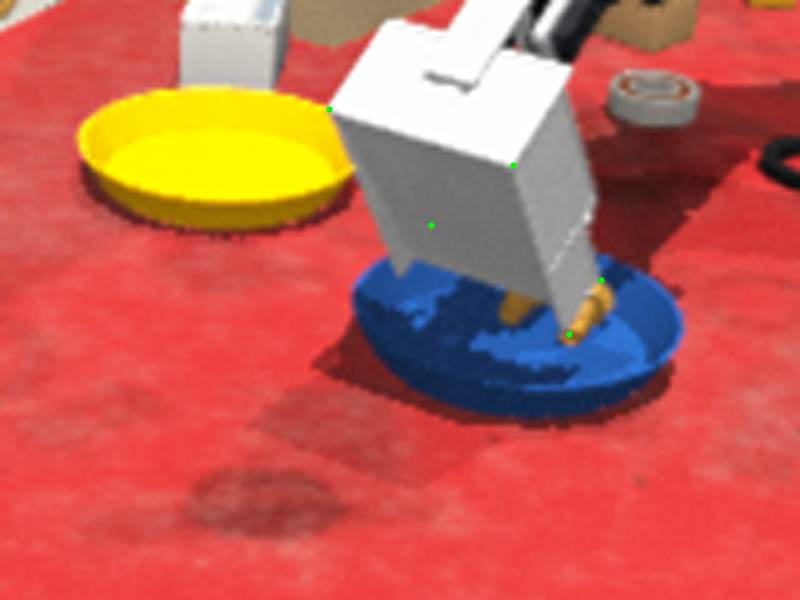

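Both fittings now lie on the dish floor, at (515,305) and (590,315) in the crop. The vertical force dropped from 3.3 to 1.9 N, about an empty scoop. I'll raise it straight up.

```bash
python3 -m pendant '[{"offset":[0,-0.03,-0.018],"dr":[0,0,0],"jaw":0},{"offset":[0,-0.065,-0.039],"dr":[0,0,0],"jaw":0},{"offset":[0,-0.101,-0.061],"dr":[0,0,0],"jaw":0},{"offset":[0,-0.15,-0.092],"dr":[0,0,0],"jaw":0},{"offset":[0,-0.15,-0.092],"dr":[0,0,0],"jaw":0},{"offset":[0,-0.15,-0.092],"dr":[0,0,0],"jaw":0}]'
python3 chk.py s7
python3 - <<'E'
from h import *
# clear retreat: level at height, over original spot
HT2=HT
for lip,h,pi in(((.480,.02,.13),-100,25),((.4983,.0874,.10),-106.9,0)):
    p,T=tcp_for(lip,h,pi);print(p);rel(p,T)
E
```

```text
time_s: 11.0
tcp_pos: [0.4657, -0.0842, 0.2144]
eef_rot: [0.878, -0.038, 0.022, -0.477]
wrist_force: [-0.1, -0.2, -3.3]
grip_width: 0.176
[-0.1004457  -0.21242976 -3.25007262] [ 1.26  0.86 -1.03  2.06 -0.32  0.87  0.49]
h/pitch [-94.75966919  56.99726799   0.31515072]
origin [ 0.46680488 -0.07589714  0.10485827] lip [ 0.46575393 -0.08759111  0.11248367]
[0.48987167 0.07598503 0.21465699]
now [ 0.4654 -0.0843  0.2137] offset [ 0.026 -0.222  0.338] dr [-0.712  0.072  0.086] n rows min 3.8
[0.5236783  0.17092983 0.1527    ]
now [ 0.4654 -0.0843  0.2137] offset [ 0.089 -0.225  0.627] dr [-1.263  0.129  0.243] n rows min 6.8
```

View pics/s7.png

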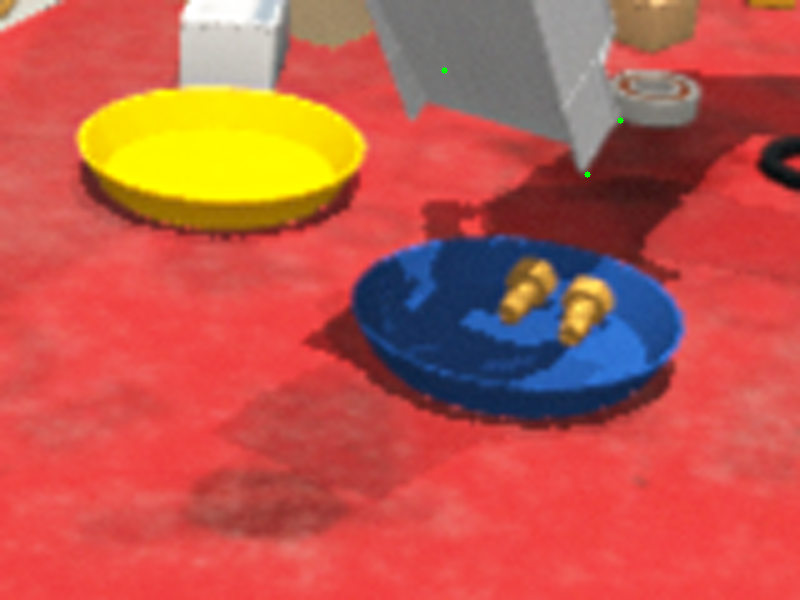

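Both fittings lie in the blue dish, at about (527,290) and (586,310) in the crop. Now I'll carry the scoop back, levelling it on the way.

```bash
python3 -m pendant '[{"offset":[0.006,-0.08,0.06],"dr":[-0.16,0.016,0.02],"jaw":0},{"offset":[0.012,-0.14,0.14],"dr":[-0.32,0.032,0.04],"jaw":0},{"offset":[0.02,-0.19,0.22],"dr":[-0.48,0.05,0.06],"jaw":0},{"offset":[0.026,-0.222,0.3],"dr":[-0.62,0.06,0.08],"jaw":0},{"offset":[0.026,-0.222,0.338],"dr":[-0.71,0.07,0.086],"jaw":0},{"offset":[0.026,-0.222,0.338],"dr":[-0.71,0.07,0.086],"jaw":0},{"offset":[0.026,-0.222,0.338],"dr":[-0.71,0.07,0.086],"jaw":0}]'
python3 - <<'E'
from h import *
p,T=tcp_for((.4983,.0874,.06),-106.9,0);print(p);rel(p,T)
E
```

```text
time_s: 11.75
tcp_pos: [0.4887, 0.0775, 0.2144]
eef_rot: [0.972, -0.083, 0.016, -0.217]
wrist_force: [-0.7, -1.0, -2.1]
grip_width: 0.178
[0.5236783  0.17092983 0.1127    ]
now [0.4887 0.0775 0.2144] offset [ 0.048 -0.114  0.334] dr [-0.558  0.04   0.155] n rows min 3.0
```

```bash
python3 -m pendant '[{"offset":[0.012,-0.04,0.06],"dr":[-0.14,0.01,0.04],"jaw":0},{"offset":[0.025,-0.07,0.14],"dr":[-0.3,0.02,0.08],"jaw":0},{"offset":[0.038,-0.1,0.22],"dr":[-0.44,0.03,0.12],"jaw":0},{"offset":[0.048,-0.114,0.3],"dr":[-0.558,0.04,0.155],"jaw":0},{"offset":[0.048,-0.114,0.334],"dr":[-0.558,0.04,0.155],"jaw":0},{"offset":[0.048,-0.114,0.334],"dr":[-0.558,0.04,0.155],"jaw":0},{"offset":[0.048,-0.114,0.334],"dr":[-0.558,0.04,0.155],"jaw":0},{"offset":[0.048,-0.114,0.334],"dr":[-0.558,0.04,0.155],"jaw":0}]'
python3 chk.py s8
python3 - <<'E'
from h import *
p,T=tcp_for((.4983,.0874,.0145),-106.9,0);print(p);rel(p,T)
E
```

```text
time_s: 12.55
tcp_pos: [0.5256, 0.1664, 0.1121]
eef_rot: [0.989, -0.151, -0.0, 0.001]
wrist_force: [0.1, -1.1, -2.1]
grip_width: 0.176
[ 0.05336153 -1.09744972 -2.09271274] [-0.25  0.55 -0.19  2.08  0.2   0.53 -0.89]
h/pitch [-1.07353905e+02 -1.25849884e-01 -1.94207997e-02]
origin [0.49950789 0.08298675 0.0456031 ] lip [0.49952159 0.08301469 0.05960307]
[0.5236783  0.17092983 0.0672    ]
now [0.526  0.1659 0.1127] offset [-0.009 -0.01   0.114] dr [ 0.002 -0.001 -0.012] n rows min 0.9
```

```bash
python3 -m pendant '[{"offset":[0,0,0.03],"dr":[0,0,0],"jaw":0},{"offset":[0,0,0.06],"dr":[0,0,0],"jaw":0},{"offset":[0,0,0.085],"dr":[0,0,0],"jaw":0},{"offset":[0,0,0.1],"dr":[0,0,0],"jaw":0},{"offset":[0,0,0.107],"dr":[0,0,0],"jaw":0},{"offset":[0,0,0.11],"dr":[0,0,0],"jaw":0},{"offset":[0,0,0.112],"dr":[0,0,0],"jaw":0},{"offset":[0,0,0.112],"dr":[0,0,0],"jaw":0},{"offset":[0,0,0.112],"dr":[0,0,0],"jaw":0}]'
python3 chk.py s9
```

```text
time_s: 13.5
tcp_pos: [0.5262, 0.1697, 0.069]
eef_rot: [0.989, -0.149, 0.002, -0.0]
wrist_force: [-0.7, 0.4, -3.0]
grip_width: 0.18
[-0.69208368  0.4175625  -3.02825321] [-0.28  0.62 -0.16  2.1   0.23  0.43 -0.92]
h/pitch [-1.07081840e+02  4.02585882e-02  1.69711441e-01]
origin [0.50077951 0.08623546 0.00220601] lip [0.50073698 0.08623824 0.01620595]
```

Still about 2 mm up; I'll ease it down to contact.

```bash
python3 -m pendant '[{"offset":[0,0,0.002],"dr":[0,0,0],"jaw":0},{"offset":[0,0,0.004],"dr":[0,0,0],"jaw":0},{"offset":[0,0,0.006],"dr":[0,0,0],"jaw":0},{"offset":[0,0,0.006],"dr":[0,0,0],"jaw":0},{"offset":[0,0,0.006],"dr":[0,0,0],"jaw":0}]'
python3 chk.py s10
```

```text
time_s: 14.05
tcp_pos: [0.5264, 0.1699, 0.0667]
eef_rot: [0.989, -0.149, 0.002, -0.0]
wrist_force: [-0.3, 1.6, 3.6]
grip_width: 0.179
[-0.30558924  1.61009092  3.56958225] [-0.28  0.63 -0.16  2.1   0.23  0.43 -0.92]
h/pitch [-1.07085878e+02  4.85560865e-02  1.68949055e-01]
origin [ 5.00926317e-01  8.64131225e-02 -1.10301946e-04] lip [0.50088337 0.08641391 0.01388963]
```

```bash
python3 -c "
from h import *
im=cv2.cvtColor(r.get_image('scene'),cv2.COLOR_RGB2BGR);cv2.imwrite('pics/s10b.png',cv2.resize(im[180:310,190:360],None,fx=4,fy=4))"
```

```text
(no output)
```

View pics/s10b.png

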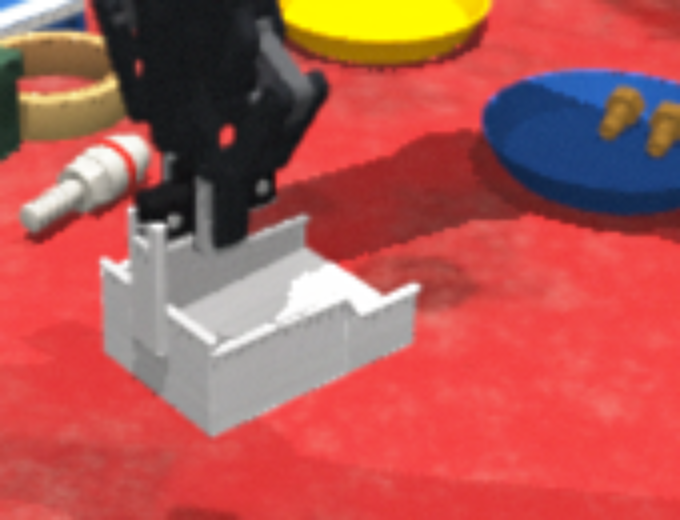

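The scoop stands on the table with light contact (about +3.6 N), and it is empty. I'll release, then lift away straight up.

```bash
python3 -m pendant '[{"offset":[0,0,0],"dr":[0,0,0],"jaw":0.3},{"offset":[0,0,0],"dr":[0,0,0],"jaw":0.5},{"offset":[0,0,0],"dr":[0,0,0],"jaw":0.6},{"offset":[0,0,0],"dr":[0,0,0],"jaw":0.6},{"offset":[0,0,0],"dr":[0,0,0],"jaw":0.6}]' && python3 -m pendant '[{"offset":[0,0,-0.04],"dr":[0,0,0],"jaw":0.6},{"offset":[0,0,-0.1],"dr":[0,0,0],"jaw":0.6},{"offset":[0,0,-0.2],"dr":[0,0,0],"jaw":0.6},{"offset":[0,0,-0.3],"dr":[0,0,0],"jaw":0.6},{"offset":[0,0,-0.4],"dr":[0,0,0],"jaw":0.6},{"offset":[0,0,-0.4],"dr":[0,0,0],"jaw":0.6},{"offset":[0,0,-0.4],"dr":[0,0,0],"jaw":0.6}]'
python3 -c "
from h import *
im=cv2.cvtColor(r.get_image('scene'),cv2.COLOR_RGB2BGR);cv2.imwrite('pics/s11.png',cv2.resize(im[170:300,190:390],None,fx=4,fy=4))"
```

```text
time_s: 14.65
tcp_pos: [0.5259, 0.1694, 0.0661]
eef_rot: [0.989, -0.149, 0.001, 0.0]
wrist_force: [0.1, 0.5, -0.0]
grip_width: 0.6
time_s: 15.35
tcp_pos: [0.526, 0.1696, 0.2271]
eef_rot: [0.989, -0.149, 0.002, -0.0]
wrist_force: [-0.4, 0.9, -0.0]
grip_width: 0.603
```

View pics/s11.png

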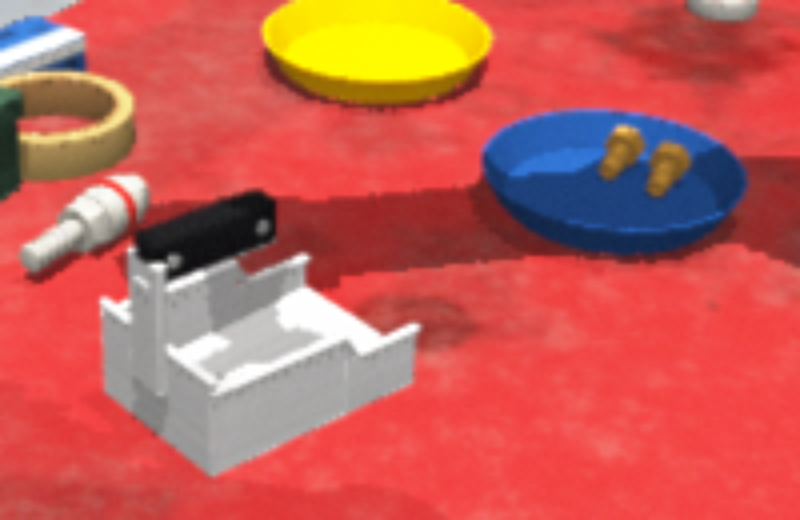

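The picture shows the scoop upright, empty and well clear of the dish. Both fittings are in the blue dish, at (622,150) and (668,168) in the crop, and the gripper has moved away.

```bash
python3 -c "
from station import r
print(r.observe()['time_s'],r.hand_in())"
```

```text
the job is handed in; nothing more can be done
15.4 None
```

Both brass fittings are in the blue dish, and the empty scoop is back on the worktop, upright and clear of the dish. I handed the job in at 15.4 s.

- **Carry and pour:** I carried the scoop level by its handle and brought the lip to about 2 cm above the dish rim. I then tipped it to 57° nose-down, pivoting about the lip. The fittings had already slid out by about 40°, earlier than the 45 to 50° given.
- **Return:** I levelled the scoop on the way back and set it down within a few millimetres of where it started. I released it and lifted the gripper 16 cm straight up.
- **Last checks:** The final picture shows both fittings lying in the dish. The force readings were all small, the largest about 6.5 N while gripping and 3.6 N at set-down. No check failed. The scoop's position worked out from the arm matched the picture within a pixel or two when I compared them over the dish.

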